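# Park the earbud case under the charging dock's sprung flap

### The arm

A 6-joint arm with a two-finger parallel gripper is mounted at the origin on the work surface. World frame = base frame: x ahead of the robot, y to its left, z up, the work surface at z = 0. Lengths are in mm, angles in degrees, forces in N, time in s.
With the tool pointing down it reaches from about 425 to 950 mm from the base axis. Payload 14.7 kg.
Tool frame: the origin (TCP) lies between the finger pads; the fingertips stand 19 mm ahead of it and the grasp point (between the pads) is the TCP (env.tip_extent is the distance from the TCP to the fingertips, in mm); z points along the fingers, x is the direction in which the jaws open and shut, and the axes are right-handed (so a half turn about z gives the same grasp; the last joint's range is limited). The gripper opens to 85 mm and grips with 20 to 120 N. Pads are 22 mm wide; open, the fingers measure 114 mm over their backs; the gripper's body (76 mm by 85 mm) begins 54 mm behind the grasp point. The pads swing forward as they close: fully open they stand 13 mm farther back than shut.
Start: joints at [-74.175, 27.513, 91.461, -0, 61.026, -2.67], TCP at [206.211, -616.417, 250.297] pointing down, gripper open.
Joint ranges: [-157.49, 157.49], [-46.99, 117.5], [13.45, 153.17], [-89.5, 269.5], [5.16, 153.95], [-167.48, 167.48]. Speed limits (degrees/s): [108.29, 108.29, 136.94, 172.46, 172.46, 172.46].

### API

Orientations are given as [roll, pitch, yaw] about the fixed x, y, z axes, in that order (R = Rz(yaw) Ry(pitch) Rx(roll)).
In Python, from bench import telemetry, viewer, ticket, env gives the robot as it stands.
- The arm moves only by the tool send_rows, never from a script. Its argument "series" is a list of rows, each an object of numbers: "ax", "ay", "az": the turn, a rotation vector about the tool's x, y, z in rad; "x", "y", "z": the shift along the tool's x, y, z in mm; "jaw": the opening in per cent of the stroke, from 0 (shut) to 100 (fully open). A call has exactly 5 rows; each row shifts and turns the commanded pose from where the row before left it, along the tool's axes as they then stand; what a row does not reach is not made up. A row lasts 1/12 s, in which the tool goes at most 41.7 mm and 7.16 degrees, less where a joint would pass 70% of its speed; a pose out of reach is approached as far as the arm can. A call with a gripper value outside its range is refused whole. The fingers move at their own pace and stop on an object; "newtons" is the grip in N (left out, the last holds). Time passes only in rows, so rows that do not move let the fingers close, or fill a call up. It gives the time, the measured TCP pose, the force and the opening at its end, in the units of the state.
- telemetry.read_state(): the state, without advancing time (a new reading comes with each control period).
- viewer.get_image(name): name is "scene" or "top" or "wrist"; returns the picture (400x640x3 uint8, blue, green, red); there is no depth.
- viewer.get_calibration(name): a dict with "intrinsics" (3x3 intrinsics, pixels), "distortion" ([k1, k2, p1, p2, k3] as OpenCV has them; the pictures are not rectified), "pose" (4x4, takes a point from camera to world coordinates). Camera axes: x right, y up, looking along -z (the intrinsics and any distortion apply to the point x, -y, -z); pixel columns grow to the right and rows downward; lengths in mm; the calibration is good to about 2 mm. A picture is of the moment at which its call begins: read the wrist's pose just before it. get_calibration takes no time and is no camera call; for the wrist camera it gives the pose at the moment of the call.
- ticket.job_done(): hands the job in, once; it reports no verdict.
The state is a dict: "t": time; "q": joint angles; "dq": joint speeds; "joint_efforts": joint torques, N m; "tcp_pos": TCP position; "tool_rot": TCP orientation; "ft_force": force on the tool from outside, world axes, zero at the start; "torque": the same for the moment, N m; "opening": finger opening in mm.
Only numpy, scipy, OpenCV 4.12 (cv2) and the standard library are available. Lean on these libraries where they do the work, as an engineer would, in place of code of your own. Each camera call takes 0.05 s, during which the arm holds its last target.

### The job

Put the earbud case on charge. With one fingertip press the black-topped paddle beside the dock's runway down, so that the orange sprung flap lifts, and while you hold it open push the case along the runway with the other fingertip, under the flap, until it meets the end stop; only then let the paddle up, so that the flap comes down on the case, and move clear. Only push the case, never pick it up, and leave the other things on the desk where they are.

Things in the scene. Friction and masses are not known exactly. Their poses are not given: they have to be found in the camera images.
- dock: Grey charging dock, fixed. Origin on the desk, midway between its guide rails; x runs along the runway towards the end stop (push this way), y left, z up. Floor plate 4 mm thick, x -105 to +74, y -40 to +72 mm. Rails at y = -26.5 and +26.5 mm (49 mm apart inside), tops 14 mm above the desk. Parked, the case's centre is at x = +36 mm, its near end at +6 mm.
- stop (a point): Middle of the face of the dock's end stop, 22 mm above the desk (the stop's top), at x = +66, y = 0 in the dock's frame. The case is home when its far end touches this face.
- shaft (a point): Middle of the hinge shaft, a 6 mm rod along the dock's x at y = +36 mm, 37 mm above the desk, from x = -98 to +66 mm, between two dark posts 8 by 10 mm, 44 mm high, at x = -101 and +70 mm. The shaft and the flap's hinge pass between the two fingers.
- case: Blue earbud case with a white seam, loose rounded box 60 mm long (x), 46 wide (y), 28 high, about 70 g. Origin at the centre of its underside. Starts on the dock's floor plate (its top 32 mm above the desk), lined up between the rails, far end 10 to 38 mm short of the flap's near edge. It slides easily and the rails steer it: it may be pushed up to 15 mm off its middle.
- flap (a joint): Angle (rad) of the rocker (flap, shaft, paddle). 0 = shut: the orange flap (over the runway, dock x +30 to +66 mm) slopes down across it and blocks it; the case cannot push it open. Grows as the paddle is pressed; above 0.45 the case passes, 0.62 is a good working angle, 0.78 the hard stop. Spring: about 2 N on the paddle at first, 5 N at 0.62. About 0.36 when resting on the parked case.
- paddle (a point): Centre of the paddle's black top; plate 112 mm long (dock x -92 to +20), 22 wide, left of the shaft, moves with the flap. Shut: point at dock (-36, +72, +40) mm, plate tilted 0.62 rad, inner edge 34, outer 47 mm above the desk. At 0.62 rad it is level, top 19 mm above the desk, over y +56 to +78. A fingertip at y = +67 mm meets it all the way down and may slide along it in x.
- flap_edge (a point): The flap's near, free corner (at x = +30 mm in the dock's frame), on the side away from the shaft. Shut, it is at y = -19 mm, 13 mm above the desk; at 0.62 rad it is 49 mm above the desk.
- mouse: Black computer mouse with a green wheel, 98 mm long (x), 58 wide, 34 high, about 150 mm to the right of the dock's centre. Origin under its centre. Bystander.
- jar: Glass jar with a metal lid, 56 mm across, 85 mm high, about 190 mm to the left of the dock's centre. Origin under its centre. Bystander.
- tree: Toy fir tree in a clay pot, 44 mm across, 84 mm high, about 130 mm beyond the dock's centre and 100 mm to its right. Origin under its centre. Bystander.

How it is judged:
By the outcome, as a careful person would: the job done as asked, in the order asked, and still so for the second after the job is handed in, with the robot touching nothing.
It also fails if it takes over 35 s, if anything falls off the work surface, if the arm or the gripper's body presses on something with over 40 N, if the wrist force passes 120 N, or if a joint passes its speed limit or range.

## Working session

There is one attempt and no reset: what is moved stays moved. The work goes in short steps, Python scripts to look and compute and a tool call to move; the robot and the scene stay as the last step left them, time stands still between calls to the robot, and variables do not carry over. Pictures are saved under pics/ and viewed, and the job is handed in when it is done.

Besides the shell and the picture viewer there is one more tool, called after "Request:" as name(argument=value, ...), one argument or row to a line, values as JSON. send_rows: Moves the arm, as the interface text tells. Its arguments: {"type":"object","properties":{"series":{"type":"array"},"newtons":{"type":"number"}},"required":["series"]}

```bash
ls; mkdir -p pics
python3 - <<'E'
from bench import telemetry, viewer, env
import cv2
print(telemetry.read_state()); print(env.tip_extent)
for n in ("scene","top"):
    im=viewer.get_image(n); cv2.imwrite(f"pics/{n}0.png",im)
    c=viewer.get_calibration(n); print(n,c)
E
```

```text
pics
{'t': 0.0, 'q': array([-7.41758541e+01,  2.75502540e+01,  9.14945220e+01,  1.60756568e-04,
        6.10240068e+01, -2.67037125e+00]), 'dq': array([-0.06112914,  0.17028229, -0.06104271,  0.02416791,  0.05011081,
        0.05105352]), 'joint_efforts': array([-3.01787531e-04, -9.50667143e+01, -4.30183554e+01, -2.35375956e-04,
        1.22611946e-02, -3.76845333e-05]), 'tcp_pos': array([ 206.10049674, -616.05378564,  249.66282593]), 'tool_rot': array([-1.79996655e+02,  6.87015680e-02, -7.15055588e+01]), 'ft_force': array([-0.02385009,  0.97487443,  0.18218626]), 'torque': array([-0.02472968, -0.01094249, -0.04045832]), 'opening': 85.62596208798612}
19.0
scene {'intrinsics': array([[448.03290208,   0.        , 314.49626193],
       [  0.        , 448.03290208, 199.4167635 ],
       [  0.        ,   0.        ,   1.        ]]), 'distortion': array([0.00808429, 0.        , 0.        , 0.        , 0.        ]), 'pose': array([[ 4.30369309e-02, -6.58561850e-01,  7.51294957e-01,
         1.27215610e+03],
       [ 9.98846318e-01,  4.43975348e-02, -1.83000794e-02,
         3.89040002e+01],
       [-2.13039098e-02,  7.51215781e-01,  6.59712812e-01,
         6.25544859e+02],
       [ 0.00000000e+00,  0.00000000e+00,  0.00000000e+00,
         1.00000000e+00]])}
top {'intrinsics': array([[499.25145307,   0.        , 317.32035843],
       [  0.        , 499.25145307, 208.47449408],
       [  0.        ,   0.        ,   1.        ]]), 'distortion': array([-0.0832988,  0.       ,  0.       ,  0.       ,  0.       ]), 'pose': array([[ 2.13919342e-02,  9.86502861e-01, -1.62340659e-01,
         4.79311945e+02],
       [-9.99767897e-01,  2.15232425e-02, -9.50031416e-04,
         4.94916106e+01],
       [ 2.55688866e-03,  1.62323302e-01,  9.86734315e-01,
         1.05943047e+03],
       [ 0.00000000e+00,  0.00000000e+00,  0.00000000e+00,
         1.00000000e+00]])}
```

View pics/scene0.png

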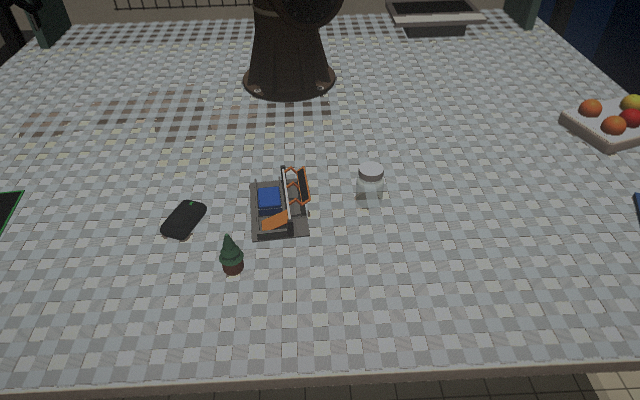

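View pics/top0.png

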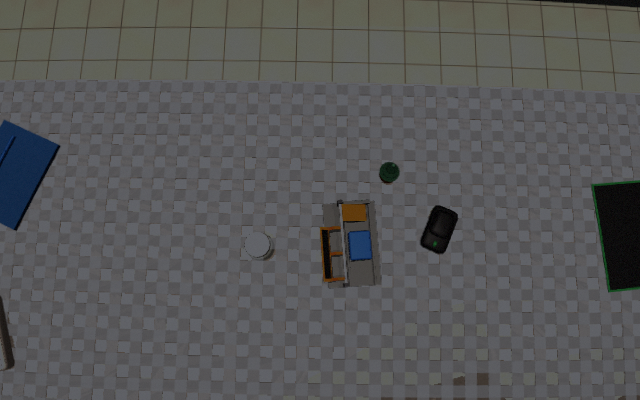

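The scene view has the dock at about (280,210), with its runway pointing away from the robot. In the top view the dock spans columns 322–375 and rows 200–287. I'll enlarge both.

Run:
```python
import cv2
im=cv2.imread("pics/top0.png"); c=cv2.resize(im[190:300,300:400],None,fx=5.4,fy=5.4,interpolation=cv2.INTER_CUBIC);c=cv2.convertScaleAbs(c,alpha=1.8)
cv2.imwrite("pics/top0c.png",c)
im=cv2.imread("pics/scene0.png"); c=cv2.resize(im[155:250,235:335],None,fx=6,fy=6,interpolation=cv2.INTER_CUBIC);c=cv2.convertScaleAbs(c,alpha=1.8)
cv2.imwrite("pics/scene0c.png",c)
```

```text
(no output)
```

View pics/top0c.png

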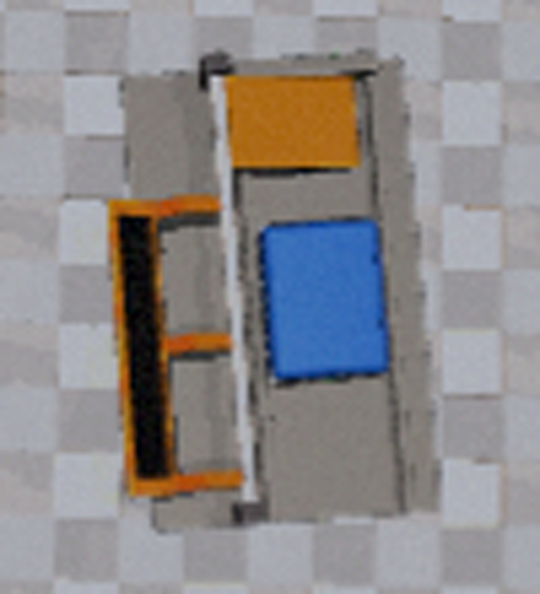

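View pics/scene0c.png

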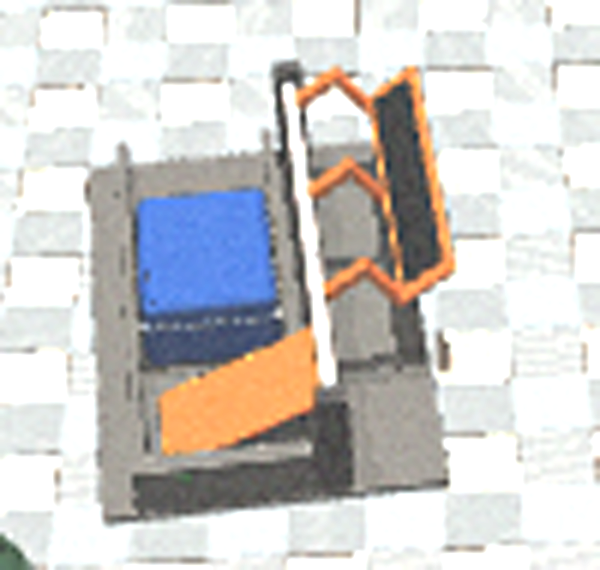

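```bash
cat > h.py <<'E'
import numpy as np, cv2
from bench import viewer
def proj(name,P,cal=None):
    c=cal or viewer.get_calibration(name); T=np.linalg.inv(c["pose"])
    p=np.atleast_2d(P)@T[:3,:3].T+T[:3,3]; p=p*[1,-1,-1]
    return cv2.projectPoints(p.astype(float),np.zeros(3),np.zeros(3),c["intrinsics"],c["distortion"])[0][:,0]
def d2w(d,P):
    x,y,a=d; P=np.atleast_2d(P).astype(float); c,s=np.cos(a),np.sin(a)
    return np.c_[x+c*P[:,0]-s*P[:,1], y+s*P[:,0]+c*P[:,1], P[:,2]]
E
python3 - <<'E'
from h import *
from scipy.optimize import least_squares
top=[((218,78),(66,36,40)),((251,498),(-98,36,40)),((155,530),(-105,72,4)),((436,512),(-105,-40,4)),((122,76),(74,72,4)),((403,60),(74,-40,4)),((358,165),(30,-19,14)),((354,76),(66,-19,14))]
sc=[((290,83),(-98,36,39)),((328,384),(66,36,39)),((105,522),(74,-40,0)),((447,487),(74,72,0)),((92,167),(-105,-40,4))]
ct,cs=viewer.get_calibration("top"),viewer.get_calibration("scene")
tp=np.array([p for p,_ in top])/5.4+[300,190]-.4; tP=[q for _,q in top]
sp=np.array([p for p,_ in sc])/6+[235,155]-.4; sP=[q for _,q in sc]
for use in ("t","s","ts"):
    def f(d):
        r=[]
        if "t" in use: r.append(proj("",d2w(d,tP),ct)-tp)
        if "s" in use: r.append(proj("",d2w(d,sP),cs)-sp)
        return np.vstack(r).ravel()
    s=least_squares(f,[480,0,0.0],loss="soft_l1",x_scale=[10,10,.1]); d=s.x
    print(use,d,np.degrees(d[2]));print(f(d).reshape(-1,2).round(1).tolist())
# case top at z=32
cp=np.array([(265,228),(375,222),(386,370),(275,377)])/5.4+[300,190]-.4
n=cv2.undistortPoints(cp[:,None].astype(float),ct["intrinsics"],ct["distortion"])[:,0]
ray=np.c_[n[:,0],-n[:,1],-np.ones(4)]@ct["pose"][:3,:3].T; o=ct["pose"][:3,3]
W=o+ray*((32-o[2])/ray[:,2])[:,None]
c,sn=np.cos(d[2]),np.sin(d[2]); L=(W[:,:2]-d[:2])@np.array([[c,-sn],[sn,c]])
print(L.round(1),L.mean(0))
E
```

```text
t [ 5.96217015e+02 -3.77108982e+01  8.65636713e-02] 4.95973302241988
[[-0.1, -0.7], [-0.3, 1.2], [-0.5, -0.0], [0.7, -0.3], [-0.1, -0.0], [-0.2, -0.4], [0.6, 0.4], [-0.0, 0.1]]
s [ 5.97289600e+02 -3.58922249e+01  8.37456900e-02] 4.798274588116203
[[0.1, -0.5], [0.2, 1.5], [-0.5, 0.1], [0.4, -0.3], [-0.3, -0.5]]
ts [ 5.96411007e+02 -3.69835532e+01  8.55403927e-02] 4.901103479652923
[[-0.4, -0.8], [-0.7, 1.0], [-0.9, -0.1], [0.3, -0.4], [-0.4, -0.2], [-0.5, -0.5], [0.3, 0.3], [-0.4, 0.0], [-0.4, -0.7], [-0.3, 1.1], [-1.0, -0.2], [-0.1, -0.6], [-0.9, -0.7]]
[[  6.2  21. ]
 [  5.8 -21.3]
 [-51.1 -21. ]
 [-50.9  21.4]] [-22.51425509   0.04637662]
```

The dock fits at (596.4, -37.0) with yaw 4.9°. The case centre is at dock x of about -22.5, so its near end is at about -52.5. The plan is tool yaw -85.1, which makes tool -y the push direction, with jaws about 52.5 mm open. One finger goes at dock y=+67 and the other at about 0.

Request:
send_rows(
  series=[
    {"az": 0.119, "jaw": 62},
    {"az": 0.118, "jaw": 62},
    {"x": -31, "y": -19.5, "z": 2, "jaw": 62},
    {"x": -31, "y": -19.5, "z": 5, "jaw": 62},
    {"x": -31, "y": -19.5, "z": 5, "jaw": 62},
  ],
)

```text
invalid input
```

Request:
send_rows(
  series=[
    {"x": -31, "y": -19.5, "z": 5, "jaw": 62},
    {"x": -31, "y": -19.5, "z": 5, "jaw": 62},
    {"x": -31, "y": -19.5, "z": 5, "jaw": 62},
    {"x": -31, "y": -19.5, "z": 5, "jaw": 62},
    {"x": -31, "y": -19.5, "z": 5, "jaw": 62},
  ],
)

```text
invalid input
```

Request:
send_rows(
  series=[
    {"x": -31, "y": -19.5, "z": 5, "jaw": 62},
    {"x": -31, "y": -19.5, "z": 5, "jaw": 62},
    {"x": -31, "y": -19.5, "z": 5, "jaw": 62},
    {"x": -31, "y": -19.5, "z": 5, "jaw": 62},
    {"x": -31, "y": -19.5, "z": 5, "jaw": 62},
  ],
)

```text
invalid input
```

Request:
send_rows(
  series=[
    {"x": -31, "y": -19.5, "z": 5, "jaw": 62},
    {"x": -31, "y": -19.5, "z": 5, "jaw": 62},
    {"x": -31, "y": -19.5, "z": 5, "jaw": 62},
    {"x": -31, "y": -19.5, "z": 5, "jaw": 62},
    {"x": -18, "y": -10, "z": 2, "jaw": 62},
  ],
)

```text
invalid input
```

```bash
cat >> h.py <<'E'
D=(596.4,-37.0,np.radians(4.9))
def status():
    from bench import telemetry
    s=telemetry.read_state(); c,n=np.cos(D[2]),np.sin(D[2]); p=s["tcp_pos"]; v=p[:2]-np.array(D[:2])
    print("t",round(s["t"],2),"dock",round(c*v[0]+n*v[1],1),round(-n*v[0]+c*v[1],1),"z",round(p[2],1),"rot",s["tool_rot"].round(2),"F",s["ft_force"].round(1),"open",round(s["opening"],1)); return s
def snap(name,fn,crop=None,k=1,a=1.8):
    im=viewer.get_image(name)
    if crop: x0,y0,x1,y1=crop; im=im[y0:y1,x0:x1]
    im=cv2.convertScaleAbs(cv2.resize(im,None,fx=k,fy=k,interpolation=cv2.INTER_CUBIC),alpha=a); cv2.imwrite("pics/"+fn,im)
E
python3 - <<'E'
from h import *
status(); snap("wrist","w1.png")
E
```

```text
t 0.1 dock -438.3 -543.6 z 249.7 rot [-1.800e+02  6.000e-02 -7.151e+01] F [-0.   0.4 -0.4] open 85.8
```

View pics/w1.png

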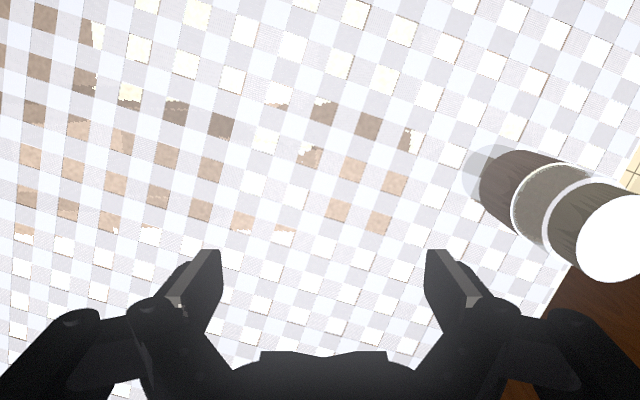

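The moves were refused, so the rows probably need every key. The wrist view shows only desk, with the fingers at (210,260) and (435,260).

Request:
send_rows(
  series=[
    {"ax": 0, "ay": 0, "az": 0.119, "x": 0, "y": 0, "z": 0, "jaw": 62},
    {"ax": 0, "ay": 0, "az": 0.118, "x": 0, "y": 0, "z": 0, "jaw": 62},
    {"ax": 0, "ay": 0, "az": 0, "x": -31, "y": -19.5, "z": 2, "jaw": 62},
    {"ax": 0, "ay": 0, "az": 0, "x": -31, "y": -19.5, "z": 5, "jaw": 62},
    {"ax": 0, "ay": 0, "az": 0, "x": -31, "y": -19.5, "z": 5, "jaw": 62},
  ],
)

```text
t: 0.57
tcp_pos: [256.6, -517.6, 237.8]
tool_rot: [-180.0, 0.0, -85.2]
ft_force: [1.9, -0.7, -0.3]
opening: 52.9
```

Request:
send_rows(
  series=[
    {"ax": 0, "ay": 0, "az": 0, "x": -31, "y": -19.5, "z": 5, "jaw": 62},
    {"ax": 0, "ay": 0, "az": 0, "x": -31, "y": -19.5, "z": 5, "jaw": 62},
    {"ax": 0, "ay": 0, "az": 0, "x": -31, "y": -19.5, "z": 5, "jaw": 62},
    {"ax": 0, "ay": 0, "az": 0, "x": -31, "y": -19.5, "z": 5, "jaw": 62},
    {"ax": 0, "ay": 0, "az": 0, "x": -31, "y": -19.5, "z": 5, "jaw": 62},
  ],
)

```text
t: 0.98
tcp_pos: [340.7, -354.3, 213.0]
tool_rot: [180.0, 0.0, -85.1]
ft_force: [1.5, -0.5, -0.4]
opening: 52.6
```

Request:
send_rows(
  series=[
    {"ax": 0, "ay": 0, "az": 0, "x": -31, "y": -19.5, "z": 5, "jaw": 62},
    {"ax": 0, "ay": 0, "az": 0, "x": -31, "y": -19.5, "z": 5, "jaw": 62},
    {"ax": 0, "ay": 0, "az": 0, "x": -31, "y": -19.5, "z": 5, "jaw": 62},
    {"ax": 0, "ay": 0, "az": 0, "x": -31, "y": -19.5, "z": 5, "jaw": 62},
    {"ax": 0, "ay": 0, "az": 0, "x": -31, "y": -19.5, "z": 5, "jaw": 62},
  ],
)

```text
t: 1.4
tcp_pos: [424.7, -191.5, 188.1]
tool_rot: [-180.0, -0.0, -85.1]
ft_force: [0.6, -0.7, 0.2]
opening: 53.1
```

Request:
send_rows(
  series=[
    {"ax": 0, "ay": 0, "az": 0, "x": -31, "y": -19.5, "z": 5, "jaw": 62},
    {"ax": 0, "ay": 0, "az": 0, "x": -31, "y": -19.5, "z": 5, "jaw": 62},
    {"ax": 0, "ay": 0, "az": 0, "x": -31, "y": -19.5, "z": 5, "jaw": 62},
    {"ax": 0, "ay": 0, "az": 0, "x": -31, "y": -19.5, "z": 5, "jaw": 62},
    {"ax": 0, "ay": 0, "az": 0, "x": 0, "y": 0, "z": 0, "jaw": 62},
  ],
)

```text
t: 1.82
tcp_pos: [493.4, -58.3, 167.6]
tool_rot: [-180.0, 0.0, -84.9]
ft_force: [-1.2, 0.2, 0.0]
opening: 52.7
```

Run:
```python
from h import *
status(); snap("wrist","w2.png",a=1.2)
```

```text
t 1.82 dock -104.5 -12.4 z 167.6 rot [-1.7997e+02  5.0000e-02 -8.4890e+01] F [-1.2  0.2  0. ] open 52.7
```

View pics/w2.png

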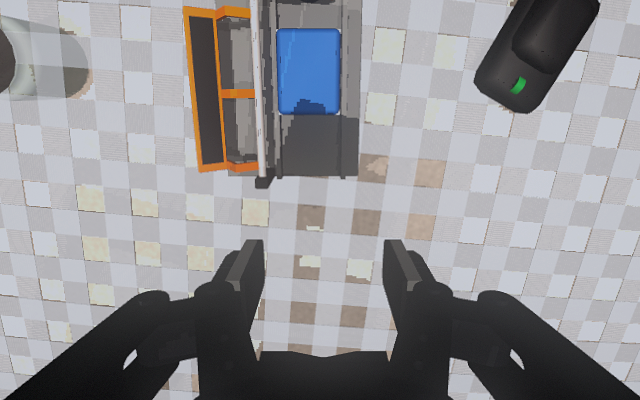

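The wrist view shows the dock dead ahead. The case is at (308,70), the near plate edge at row ~177, and the shaft's near end at about (262,178). I'll refine the fit from this view.

Run:
```python
from h import *
c=viewer.get_calibration("wrist")
P=[(-105,-40,4),(-98,36,40),(-105,-26.5,14),(-105,26.5,14),(-52.5,-22,32),(-52.5,22,32),(-101,36,44)]
print(proj("",d2w(D,P),c).round(0))
snap("wrist","w2c.png",(170,0,390,200),3.6,1.3)
```

```text
[[352. 177.]
 [255. 179.]
 [337. 180.]
 [273. 179.]
 [333. 117.]
 [273. 117.]
 [255. 184.]]
```

View pics/w2c.png

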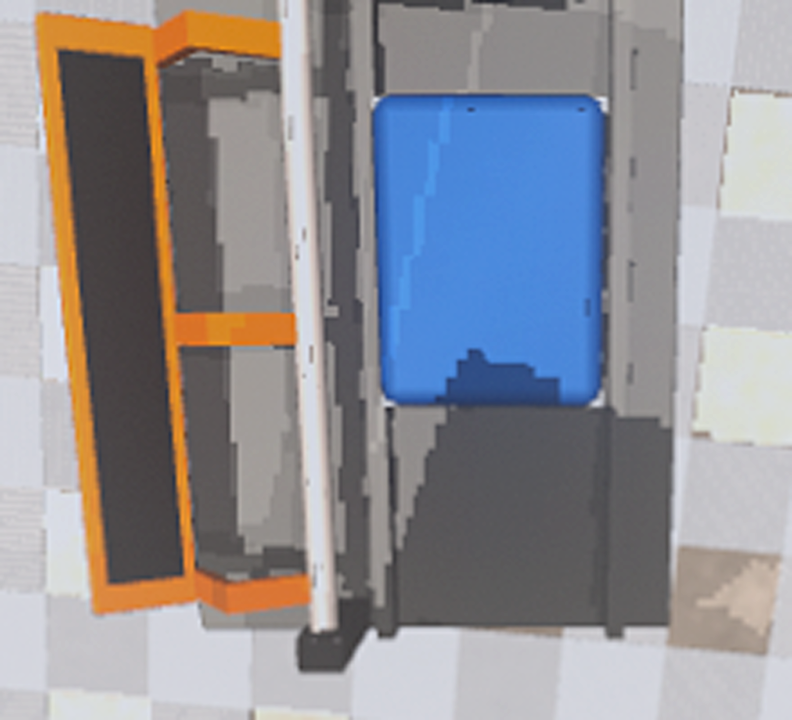

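The wrist view puts the dock about 3 mm further right and 2 mm further away. Averaging with the others gives about (597, -38). Next I move above the start point and lower.

Request:
send_rows(
  series=[
    {"ax": 0, "ay": 0, "az": 0, "x": -15, "y": -10, "z": 8, "jaw": 62},
    {"ax": 0, "ay": 0, "az": 0, "x": -15, "y": -10, "z": 15, "jaw": 62},
    {"ax": 0, "ay": 0, "az": 0.002, "x": -14.5, "y": -9, "z": 20, "jaw": 62},
    {"ax": 0, "ay": 0, "az": 0, "x": 0, "y": 0, "z": 25, "jaw": 62},
    {"ax": 0, "ay": 0, "az": 0, "x": 0, "y": 0, "z": 15, "jaw": 62},
  ],
)

```text
t: 2.33
tcp_pos: [515.9, -16.5, 83.7]
tool_rot: [180.0, 0.0, -85.2]
ft_force: [-0.4, -0.5, 0.3]
opening: 53.1
```

```bash
sed -i 's/^D=.*/D=(597.0,-38.0,np.radians(4.9))/' h.py
python3 - <<'E'
from h import *
status(); snap("wrist","w3.png",a=1.2);snap("scene","s3.png",(215,110,335,250),4.2)
E
```

```text
t 2.33 dock -79.0 28.3 z 83.7 rot [ 1.7995e+02  1.0000e-02 -8.5210e+01] F [-0.4 -0.5  0.3] open 53.1
```

View pics/w3.png

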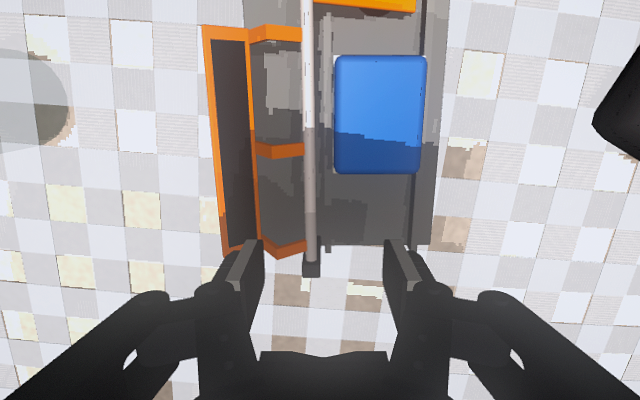

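View pics/s3.png

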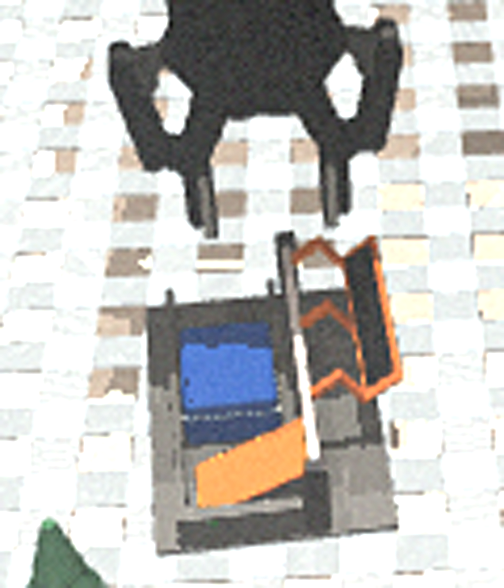

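Request:
send_rows(
  series=[
    {"ax": 0, "ay": 0, "az": 0, "x": -5, "y": -3, "z": 4, "jaw": 62},
    {"ax": 0, "ay": 0, "az": 0, "x": 0, "y": 0, "z": 4, "jaw": 62},
    {"ax": 0, "ay": 0, "az": 0, "x": 0, "y": 0, "z": 0, "jaw": 62},
    {"ax": 0, "ay": 0, "az": 0, "x": 0, "y": 0, "z": 0, "jaw": 62},
    {"ax": 0, "ay": 0, "az": 0, "x": 0, "y": 0, "z": 0, "jaw": 62},
  ],
)

```text
t: 2.85
tcp_pos: [519.3, -11.0, 77.9]
tool_rot: [-179.9, -0.0, -85.2]
ft_force: [-0.9, -0.5, 0.3]
opening: 53.0
```

Run:
```python
from h import *
s=status(); snap("wrist","w4.png",a=1.2)
c=viewer.get_calibration("wrist")
R=cv2.Rodrigues(np.zeros(3))[0]
from scipy.spatial.transform import Rotation as Ro
R=Ro.from_euler("xyz",s["tool_rot"],degrees=True).as_matrix()
Q=np.array([(sx*w,y,z) for sx in(-1,1) for w in(26.5,41) for y in(-11,11) for z in (19,12)])
print(np.c_[Q,proj("",s["tcp_pos"]+Q@R.T,c).round(0)])
```

```text
t 2.85 dock -75.1 33.5 z 77.9 rot [-1.7995e+02 -1.0000e-02 -8.5200e+01] F [-0.9 -0.5  0.3] open 53.0
[[-26.5 -11.   19.  262.  232. ]
 [-26.5 -11.   12.  259.  238. ]
 [-26.5  11.   19.  264.  276. ]
 [-26.5  11.   12.  262.  284. ]
 [-41.  -11.   19.  230.  232. ]
 [-41.  -11.   12.  225.  238. ]
 [-41.   11.   19.  233.  276. ]
 [-41.   11.   12.  229.  284. ]
 [ 26.5 -11.   19.  381.  232. ]
 [ 26.5 -11.   12.  383.  239. ]
 [ 26.5  11.   19.  378.  276. ]
 [ 26.5  11.   12.  381.  284. ]
 [ 41.  -11.   19.  413.  232. ]
 [ 41.  -11.   12.  417.  239. ]
 [ 41.   11.   19.  409.  276. ]
 [ 41.   11.   12.  413.  284. ]]
```

View pics/w4.png

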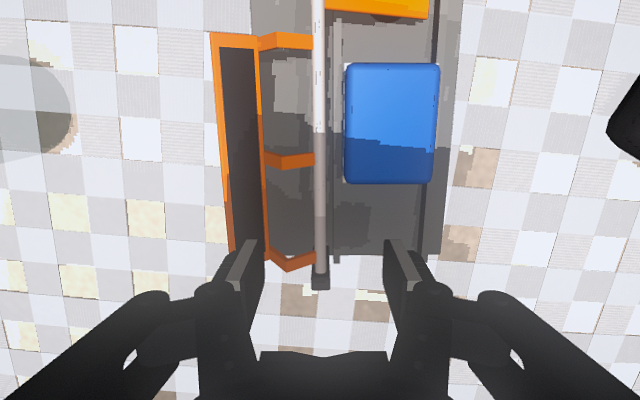

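The left tip is around (255,240) over the paddle and the right tip around (393,240) behind the case. The tips look nearer 12 mm than 19 mm ahead of the TCP and slightly inboard, so I'll widen to 68%, advance 5 mm, then press slowly.

Request:
send_rows(
  series=[
    {"ax": 0, "ay": 0, "az": 0, "x": 0, "y": -3, "z": 0, "jaw": 68},
    {"ax": 0, "ay": 0, "az": 0, "x": 0, "y": -2, "z": 5, "jaw": 68},
    {"ax": 0, "ay": 0, "az": 0, "x": 0, "y": 0, "z": 8, "jaw": 68},
    {"ax": 0, "ay": 0, "az": 0, "x": 0, "y": 0, "z": 8, "jaw": 68},
    {"ax": 0, "ay": 0, "az": 0, "x": 0, "y": 0, "z": 4, "jaw": 68},
  ],
)

```text
t: 3.32
tcp_pos: [523.5, -10.4, 50.9]
tool_rot: [179.9, 0.0, -85.2]
ft_force: [1.0, -1.7, 2.3]
opening: 58.1
```

Request:
send_rows(
  series=[
    {"ax": 0, "ay": 0, "az": 0, "x": 0, "y": 0, "z": 4, "jaw": 68},
    {"ax": 0, "ay": 0, "az": 0, "x": 0, "y": 0, "z": 4, "jaw": 68},
    {"ax": 0, "ay": 0, "az": 0, "x": 0, "y": 0, "z": 2, "jaw": 68},
    {"ax": 0, "ay": 0, "az": 0, "x": 0, "y": 0, "z": 0, "jaw": 68},
    {"ax": 0, "ay": 0, "az": 0, "x": 0, "y": 0, "z": 0, "jaw": 68},
  ],
)

```text
t: 3.73
tcp_pos: [523.9, -10.9, 42.0]
tool_rot: [180.0, -0.0, -85.2]
ft_force: [-0.9, -7.0, 6.0]
opening: 58.3
```

Run:
```python
from h import *
s=status(); snap("wrist","w5.png",a=1.2); snap("scene","s5.png",(215,110,335,250),4.2)
```

```text
t 3.73 dock -70.5 33.3 z 42.0 rot [ 1.7998e+02 -2.0000e-02 -8.5190e+01] F [-0.9 -7.   6. ] open 58.3
```

View pics/w5.png

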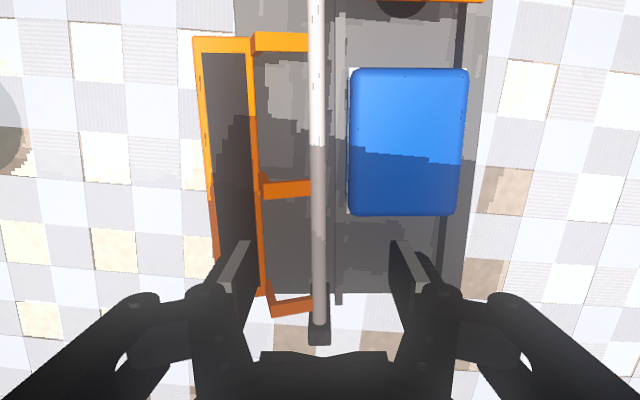

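View pics/s5.png

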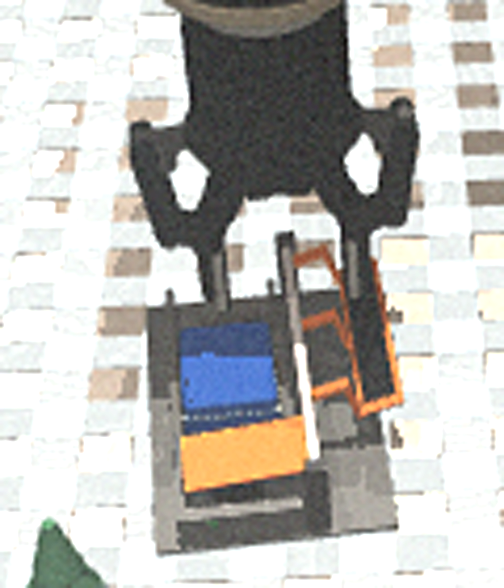

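The flap is part-lifted and the finger sits on the paddle. I'll press on down.

Request:
send_rows(
  series=[
    {"ax": 0, "ay": 0, "az": 0, "x": 0, "y": 0, "z": 3, "jaw": 68},
    {"ax": 0, "ay": 0, "az": 0, "x": 0, "y": 0, "z": 3, "jaw": 68},
    {"ax": 0, "ay": 0, "az": 0, "x": 0, "y": 0, "z": 2, "jaw": 68},
    {"ax": 0, "ay": 0, "az": 0, "x": 0, "y": 0, "z": 0, "jaw": 68},
    {"ax": 0, "ay": 0, "az": 0, "x": 0, "y": 0, "z": 0, "jaw": 68},
  ],
)

```text
t: 4.25
tcp_pos: [524.4, -10.9, 34.4]
tool_rot: [-180.0, -0.0, -85.2]
ft_force: [-0.0, -6.7, 7.7]
opening: 58.1
```

```bash
cat >> h.py <<'E'
def flapcorners(a):
    # shaft (36,37); free corner shut (-19,13); rotate about x so the free side rises
    v=np.array([-55.,-24.]); c,s=np.cos(-a),np.sin(-a); w=np.array([c*v[0]-s*v[1],s*v[0]+c*v[1]])
    return np.array([(30,36+w[0],37+w[1]),(66,36+w[0],37+w[1])])
E
python3 - <<'E'
from h import *
print(flapcorners(.62))
s=status(); snap("scene","s6.png",(215,110,335,250),4.2)
for a in (0,.36,.45,.55,.62,.7,.78): print(a,((proj("scene",d2w(D,flapcorners(a)))-[215,110])*4.2).round(0).tolist())
E
```

```text
[[ 30.         -22.70815897  49.42385087]
 [ 66.         -22.70815897  49.42385087]]
t 4.25 dock -70.1 33.2 z 34.4 rot [-1.7996e+02 -2.0000e-02 -8.5200e+01] F [-0.  -6.7  7.7] open 58.1
0 [[189.0, 461.0], [192.0, 516.0]]
0.36 [[174.0, 430.0], [176.0, 484.0]]
0.45 [[172.0, 421.0], [175.0, 475.0]]
0.55 [[172.0, 412.0], [175.0, 466.0]]
0.62 [[173.0, 405.0], [175.0, 459.0]]
0.7 [[174.0, 397.0], [177.0, 451.0]]
0.78 [[177.0, 389.0], [179.0, 443.0]]
```

View pics/s6.png

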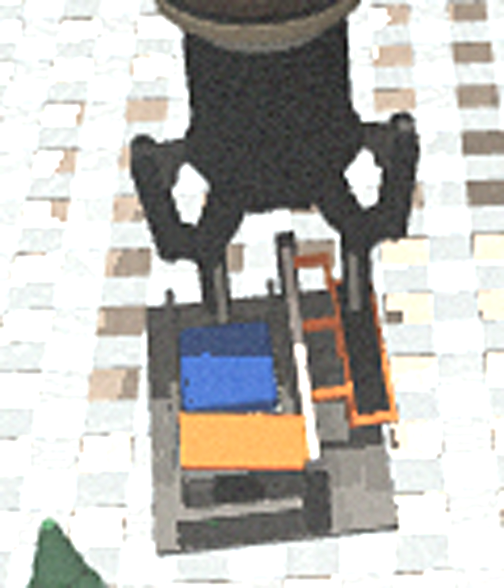

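The flap corners at (181,411) and (182,468) suggest about 0.54 rad. I'll press 3 mm more and start pushing.

Request:
send_rows(
  series=[
    {"ax": 0, "ay": 0, "az": 0, "x": 0, "y": 0, "z": 2, "jaw": 68},
    {"ax": 0, "ay": 0, "az": 0, "x": 0, "y": 0, "z": 1, "jaw": 68},
    {"ax": 0, "ay": 0, "az": 0, "x": 0, "y": -3, "z": 0, "jaw": 68},
    {"ax": 0, "ay": 0, "az": 0, "x": 0, "y": -4, "z": 0, "jaw": 68},
    {"ax": 0, "ay": 0, "az": 0, "x": 0, "y": -4, "z": 0, "jaw": 68},
  ],
)

```text
t: 4.72
tcp_pos: [533.9, -9.5, 31.0]
tool_rot: [179.9, 0.0, -85.2]
ft_force: [-4.6, 0.5, 4.6]
opening: 58.3
```

Request:
send_rows(
  series=[
    {"ax": 0, "ay": 0, "az": 0, "x": 0, "y": -3, "z": 0, "jaw": 68},
    {"ax": 0, "ay": 0, "az": 0, "x": 0, "y": -3, "z": 0, "jaw": 68},
    {"ax": 0, "ay": 0, "az": 0, "x": 0, "y": -3, "z": 0, "jaw": 68},
    {"ax": 0, "ay": 0, "az": 0, "x": 0, "y": 0, "z": 0, "jaw": 68},
    {"ax": 0, "ay": 0, "az": 0, "x": 0, "y": 0, "z": 0, "jaw": 68},
  ],
)

```text
t: 5.13
tcp_pos: [543.4, -8.7, 31.1]
tool_rot: [179.9, 0.0, -85.2]
ft_force: [-2.3, 0.3, 5.2]
opening: 57.9
```

Run:
```python
from h import *
s=status(); snap("scene","s7.png",(215,110,335,250),4.2); snap("wrist","w7.png",a=1.2)
```

```text
t 5.13 dock -50.9 33.8 z 31.1 rot [ 1.7995e+02  1.0000e-02 -8.5200e+01] F [-2.3  0.3  5.2] open 57.9
```

View pics/s7.png

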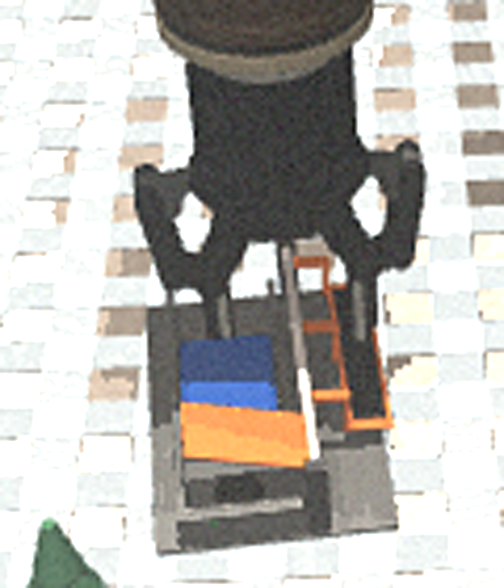

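View pics/w7.png

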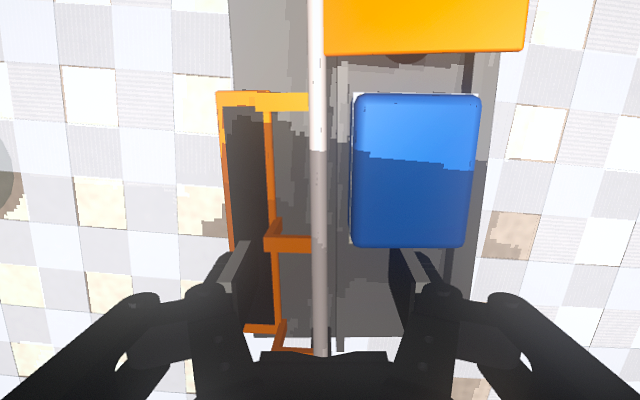

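The flap is open at about 0.62, with its near corner at (181,403), and the finger is against the case. I'll keep pushing.

Request:
send_rows(
  series=[
    {"ax": 0, "ay": 0, "az": 0, "x": 0, "y": -3, "z": 0, "jaw": 68},
    {"ax": 0, "ay": 0, "az": 0, "x": 0, "y": -3, "z": 0, "jaw": 68},
    {"ax": 0, "ay": 0, "az": 0, "x": 0, "y": -3, "z": 0, "jaw": 68},
    {"ax": 0, "ay": 0, "az": 0, "x": 0, "y": -3, "z": 0, "jaw": 68},
    {"ax": 0, "ay": 0, "az": 0, "x": 0, "y": -3, "z": 0, "jaw": 68},
  ],
)

```text
t: 5.65
tcp_pos: [558.2, -7.5, 31.1]
tool_rot: [179.9, 0.0, -85.2]
ft_force: [-4.6, -0.4, 4.8]
opening: 58.1
```

Request:
send_rows(
  series=[
    {"ax": 0, "ay": 0, "az": 0, "x": 0, "y": -3, "z": 0, "jaw": 68},
    {"ax": 0, "ay": 0, "az": 0, "x": 0, "y": -3, "z": 0, "jaw": 68},
    {"ax": 0, "ay": 0, "az": 0, "x": 0, "y": -3, "z": 0, "jaw": 68},
    {"ax": 0, "ay": 0, "az": 0, "x": 0, "y": -2, "z": 0, "jaw": 68},
    {"ax": 0, "ay": 0, "az": 0, "x": 0, "y": 0, "z": 0, "jaw": 68},
  ],
)

```text
t: 6.07
tcp_pos: [569.7, -6.6, 31.2]
tool_rot: [180.0, 0.0, -85.2]
ft_force: [-3.1, 0.7, 5.0]
opening: 57.7
```

Run:
```python
from h import *
s=status(); snap("scene","s8.png",(215,110,335,250),4.2); snap("wrist","w8.png",a=1.2)
```

```text
t 6.07 dock -24.5 33.6 z 31.2 rot [ 1.7997e+02  1.0000e-02 -8.5200e+01] F [-3.1  0.7  5. ] open 57.7
```

View pics/s8.png

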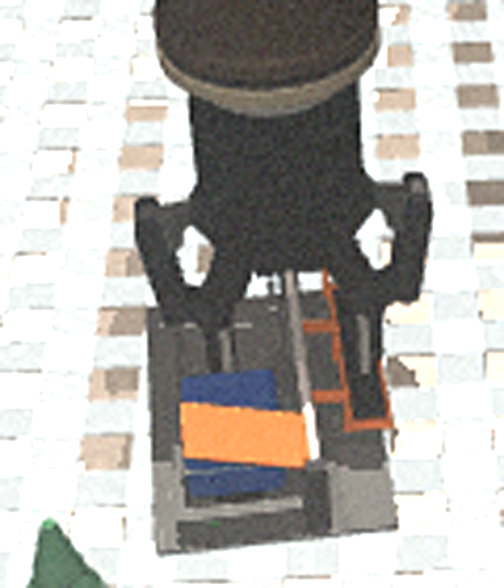

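View pics/w8.png

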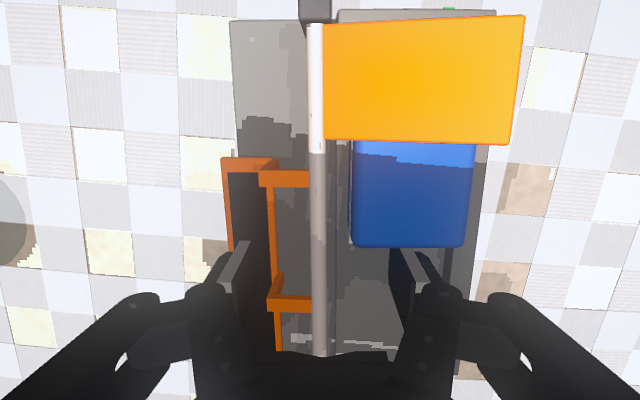

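The case is passing under the flap, which is still at about 0.62. Roughly 19 mm remains, so I'll go slower.

Request:
send_rows(
  series=[
    {"ax": 0, "ay": 0, "az": 0, "x": 0, "y": -3, "z": 0, "jaw": 68},
    {"ax": 0, "ay": 0, "az": 0, "x": 0, "y": -3, "z": 0, "jaw": 68},
    {"ax": 0, "ay": 0, "az": 0, "x": 0, "y": -3, "z": 0, "jaw": 68},
    {"ax": 0, "ay": 0, "az": 0, "x": 0, "y": -3, "z": 0, "jaw": 68},
    {"ax": 0, "ay": 0, "az": 0, "x": 0, "y": -2, "z": 0, "jaw": 68},
  ],
)

```text
t: 6.58
tcp_pos: [583.4, -5.4, 31.2]
tool_rot: [179.9, 0.0, -85.2]
ft_force: [-4.2, 0.2, 4.8]
opening: 58.0
```

Request:
send_rows(
  series=[
    {"ax": 0, "ay": 0, "az": 0, "x": 0, "y": -1, "z": 0, "jaw": 68},
    {"ax": 0, "ay": 0, "az": 0, "x": 0, "y": -0.5, "z": 0, "jaw": 68},
    {"ax": 0, "ay": 0, "az": 0, "x": 0, "y": -0.5, "z": 0, "jaw": 68},
    {"ax": 0, "ay": 0, "az": 0, "x": 0, "y": 0, "z": 0, "jaw": 68},
    {"ax": 0, "ay": 0, "az": 0, "x": 0, "y": 0, "z": 0, "jaw": 68},
  ],
)

```text
t: 7.0
tcp_pos: [585.2, -5.3, 31.2]
tool_rot: [179.9, 0.0, -85.2]
ft_force: [-4.1, 0.1, 5.4]
opening: 58.1
```

Run:
```python
from h import *
s=status(); snap("scene","s9.png",(215,110,335,250),4.2); snap("wrist","w9.png",a=1.2)
```

```text
t 7.0 dock -9.0 33.6 z 31.2 rot [ 1.7994e+02  1.0000e-02 -8.5190e+01] F [-4.1  0.1  5.4] open 58.1
```

View pics/s9.png

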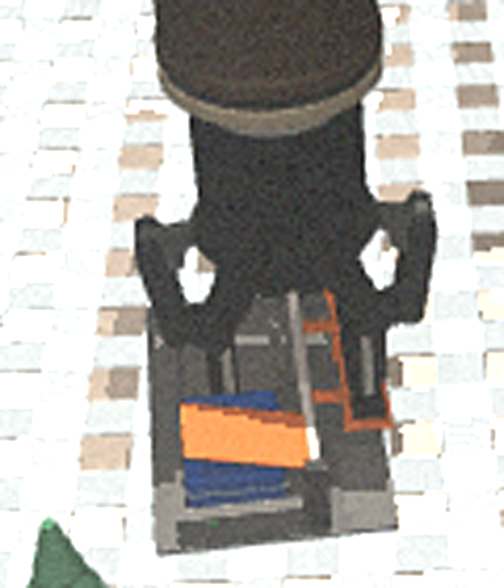

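View pics/w9.png

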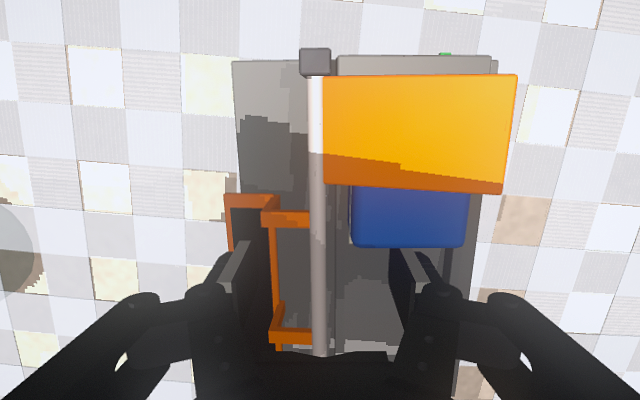

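It's nearly at the stop, with no force rise yet. I'll creep on.

Request:
send_rows(
  series=[
    {"ax": 0, "ay": 0, "az": 0, "x": 0, "y": -1, "z": 0, "jaw": 68},
    {"ax": 0, "ay": 0, "az": 0, "x": 0, "y": -1, "z": 0, "jaw": 68},
    {"ax": 0, "ay": 0, "az": 0, "x": 0, "y": -0.5, "z": 0, "jaw": 68},
    {"ax": 0, "ay": 0, "az": 0, "x": 0, "y": 0, "z": 0, "jaw": 68},
    {"ax": 0, "ay": 0, "az": 0, "x": 0, "y": 0, "z": 0, "jaw": 68},
  ],
)

```text
t: 7.52
tcp_pos: [587.8, -5.1, 31.2]
tool_rot: [180.0, 0.0, -85.2]
ft_force: [-4.5, -0.0, 5.3]
opening: 58.4
```

Request:
send_rows(
  series=[
    {"ax": 0, "ay": 0, "az": 0, "x": 0, "y": -0.5, "z": 0, "jaw": 68},
    {"ax": 0, "ay": 0, "az": 0, "x": 0, "y": -0.5, "z": 0, "jaw": 68},
    {"ax": 0, "ay": 0, "az": 0, "x": 0, "y": 0, "z": 0, "jaw": 68},
    {"ax": 0, "ay": 0, "az": 0, "x": 0, "y": 0, "z": 0, "jaw": 68},
    {"ax": 0, "ay": 0, "az": 0, "x": 0, "y": 0, "z": 0, "jaw": 68},
  ],
)

```text
t: 7.93
tcp_pos: [588.6, -5.0, 31.2]
tool_rot: [179.9, 0.0, -85.2]
ft_force: [-4.0, -0.0, 5.1]
opening: 58.2
```

Request:
send_rows(
  series=[
    {"ax": 0, "ay": 0, "az": 0, "x": 0, "y": -0.5, "z": 0, "jaw": 68},
    {"ax": 0, "ay": 0, "az": 0, "x": 0, "y": -0.5, "z": 0, "jaw": 68},
    {"ax": 0, "ay": 0, "az": 0, "x": 0, "y": 0, "z": 0, "jaw": 68},
    {"ax": 0, "ay": 0, "az": 0, "x": 0, "y": 0, "z": 0, "jaw": 68},
    {"ax": 0, "ay": 0, "az": 0, "x": 0, "y": 0, "z": 0, "jaw": 68},
  ],
)

```text
t: 8.35
tcp_pos: [589.7, -4.9, 31.2]
tool_rot: [180.0, 0.0, -85.2]
ft_force: [-4.4, -0.4, 4.7]
opening: 58.4
```

Request:
send_rows(
  series=[
    {"ax": 0, "ay": 0, "az": 0, "x": 0, "y": -0.5, "z": 0, "jaw": 68},
    {"ax": 0, "ay": 0, "az": 0, "x": 0, "y": -0.5, "z": 0, "jaw": 68},
    {"ax": 0, "ay": 0, "az": 0, "x": 0, "y": 0, "z": 0, "jaw": 68},
    {"ax": 0, "ay": 0, "az": 0, "x": 0, "y": 0, "z": 0, "jaw": 68},
    {"ax": 0, "ay": 0, "az": 0, "x": 0, "y": 0, "z": 0, "jaw": 68},
  ],
)

```text
t: 8.77
tcp_pos: [590.7, -4.8, 31.2]
tool_rot: [179.9, 0.0, -85.2]
ft_force: [-4.5, 0.2, 5.2]
opening: 58.3
```

Run:
```python
from h import *
s=status(); snap("scene","s10.png",(235,190,325,250),8); snap("wrist","w10.png",a=1.2)
```

```text
t 8.77 dock -3.5 33.6 z 31.2 rot [ 1.7994e+02  1.0000e-02 -8.5200e+01] F [-4.5  0.2  5.2] open 58.3
```

View pics/s10.png

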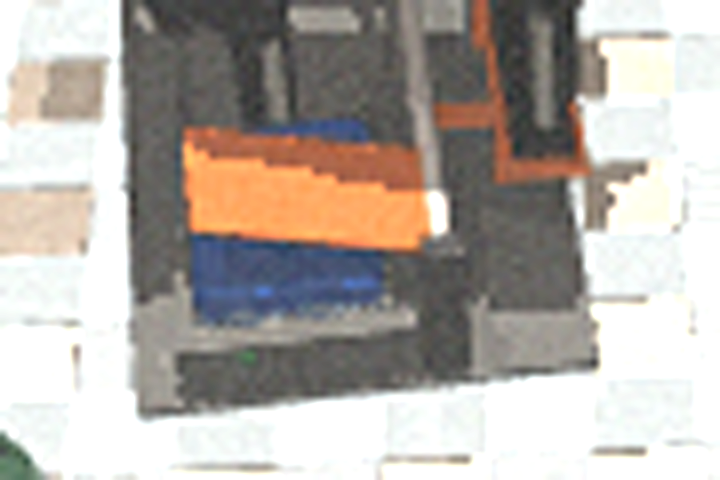

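View pics/w10.png

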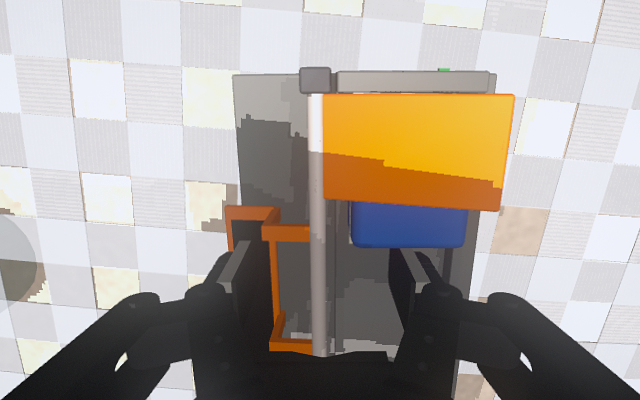

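In the scene view the far end of the case almost touches the stop's top edge (~row 320). The force is still only sliding friction, so I'll continue.

Request:
send_rows(
  series=[
    {"ax": 0, "ay": 0, "az": 0, "x": 0, "y": -0.7, "z": 0, "jaw": 68},
    {"ax": 0, "ay": 0, "az": 0, "x": 0, "y": -0.7, "z": 0, "jaw": 68},
    {"ax": 0, "ay": 0, "az": 0, "x": 0, "y": 0, "z": 0, "jaw": 68},
    {"ax": 0, "ay": 0, "az": 0, "x": 0, "y": 0, "z": 0, "jaw": 68},
    {"ax": 0, "ay": 0, "az": 0, "x": 0, "y": 0, "z": 0, "jaw": 68},
  ],
)

```text
t: 9.28
tcp_pos: [590.8, -4.8, 31.1]
tool_rot: [179.8, 0.0, -85.2]
ft_force: [-11.1, -2.4, 11.3]
opening: 58.0
```

Request:
send_rows(
  series=[
    {"ax": 0, "ay": 0, "az": 0, "x": 0, "y": -0.7, "z": 0, "jaw": 68},
    {"ax": 0, "ay": 0, "az": 0, "x": 0, "y": -0.7, "z": 0, "jaw": 68},
    {"ax": 0, "ay": 0, "az": 0, "x": 0, "y": 0, "z": 0, "jaw": 68},
    {"ax": 0, "ay": 0, "az": 0, "x": 0, "y": 0, "z": 0, "jaw": 68},
    {"ax": 0, "ay": 0, "az": 0, "x": 0, "y": 0, "z": 0, "jaw": 68},
  ],
)

```text
t: 9.7
tcp_pos: [590.9, -4.8, 31.0]
tool_rot: [179.7, 0.0, -85.2]
ft_force: [-16.4, -4.4, 16.9]
opening: 57.7
```

The TCP has stalled at 590.9 and Fx jumped to -16 N, so the case is on the stop. I'll back off a few mm with the paddle still held and check.

Request:
send_rows(
  series=[
    {"ax": 0, "ay": 0, "az": 0, "x": 0, "y": 1.5, "z": 0, "jaw": 68},
    {"ax": 0, "ay": 0, "az": 0, "x": 0, "y": 1.5, "z": 0, "jaw": 68},
    {"ax": 0, "ay": 0, "az": 0, "x": 0, "y": 2, "z": 0, "jaw": 68},
    {"ax": 0, "ay": 0, "az": 0, "x": 0, "y": 2, "z": 0, "jaw": 68},
    {"ax": 0, "ay": 0, "az": 0, "x": 0, "y": 0, "z": 0, "jaw": 68},
  ],
)

```text
t: 10.12
tcp_pos: [587.9, -5.2, 31.7]
tool_rot: [-179.9, -0.0, -85.2]
ft_force: [2.8, 1.0, 5.1]
opening: 58.0
```

Run:
```python
from h import *
s=status(); snap("scene","s11.png",(235,190,325,250),8); snap("wrist","w11.png",a=1.2)
```

```text
t 10.12 dock -6.3 33.4 z 31.7 rot [-1.7988e+02 -2.0000e-02 -8.5210e+01] F [2.8 1.  5.1] open 58.0
```

View pics/s11.png

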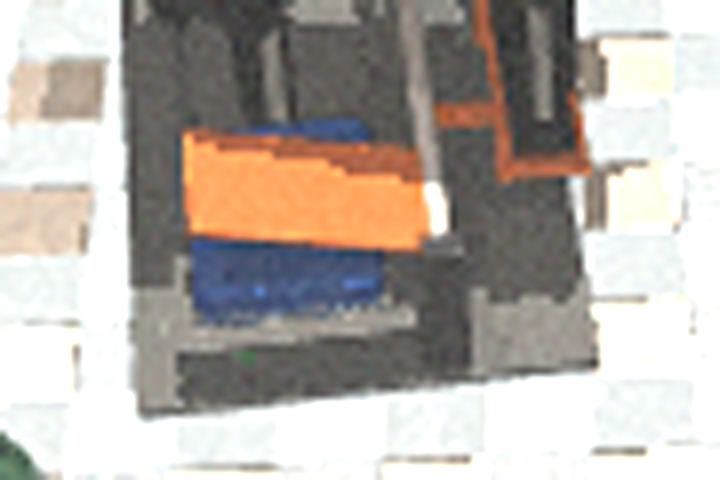

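View pics/w11.png

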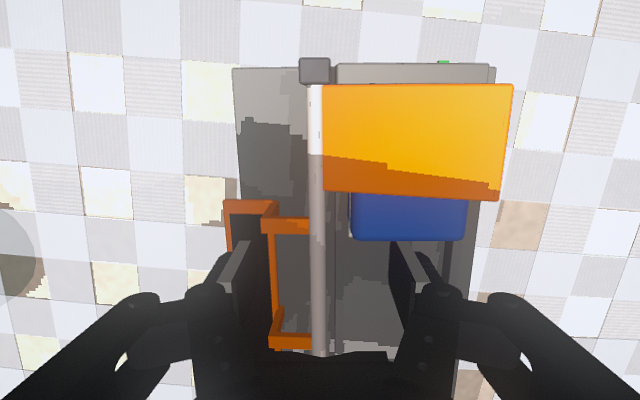

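The finger is clear of the case: its edge is now at row 240, against 247 in contact. The case stayed on the stop, so I'll let the paddle up gently.

Request:
send_rows(
  series=[
    {"ax": 0, "ay": 0, "az": 0, "x": 0, "y": 0, "z": -3, "jaw": 68},
    {"ax": 0, "ay": 0, "az": 0, "x": 0, "y": 0, "z": -3, "jaw": 68},
    {"ax": 0, "ay": 0, "az": 0, "x": 0, "y": 0, "z": -3, "jaw": 68},
    {"ax": 0, "ay": 0, "az": 0, "x": 0, "y": 0, "z": -3, "jaw": 68},
    {"ax": 0, "ay": 0, "az": 0, "x": 0, "y": 0, "z": -5, "jaw": 68},
  ],
)

```text
t: 10.63
tcp_pos: [586.6, -5.2, 48.3]
tool_rot: [179.9, 0.0, -85.2]
ft_force: [0.9, -1.3, 0.3]
opening: 58.2
```

Request:
send_rows(
  series=[
    {"ax": 0, "ay": 0, "az": 0, "x": 0, "y": 0, "z": -10, "jaw": 68},
    {"ax": 0, "ay": 0, "az": 0, "x": 0, "y": 0, "z": -20, "jaw": 68},
    {"ax": 0, "ay": 0, "az": 0, "x": 0, "y": 0, "z": -30, "jaw": 68},
    {"ax": 0, "ay": 0, "az": 0, "x": 0, "y": 0, "z": -30, "jaw": 68},
    {"ax": 0, "ay": 0, "az": 0, "x": 0, "y": 0, "z": -30, "jaw": 68},
  ],
)

```text
t: 11.05
tcp_pos: [586.6, -5.2, 170.2]
tool_rot: [180.0, -0.0, -85.2]
ft_force: [0.6, 1.0, 0.8]
opening: 58.0
```

Request:
send_rows(
  series=[
    {"ax": 0, "ay": 0, "az": 0, "x": 0, "y": 20, "z": -20, "jaw": 68},
    {"ax": 0, "ay": 0, "az": 0, "x": 0, "y": 20, "z": -10, "jaw": 68},
    {"ax": 0, "ay": 0, "az": 0, "x": 0, "y": 20, "z": 0, "jaw": 68},
    {"ax": 0, "ay": 0, "az": 0, "x": 0, "y": 20, "z": 0, "jaw": 68},
    {"ax": 0, "ay": 0, "az": 0, "x": 0, "y": 0, "z": 0, "jaw": 68},
  ],
)

```text
t: 11.47
tcp_pos: [503.5, -11.9, 199.0]
tool_rot: [179.9, 0.0, -85.2]
ft_force: [0.8, 0.3, 0.1]
opening: 58.1
```

Run:
```python
from h import *
s=status(); snap("scene","s12.png",(155,130,395,290),3.3); snap("wrist","w12.png",a=1.2)
```

```text
t 11.47 dock -90.9 33.9 z 199.0 rot [ 1.7988e+02  1.0000e-02 -8.5200e+01] F [0.8 0.3 0.1] open 58.1
```

View pics/s12.png

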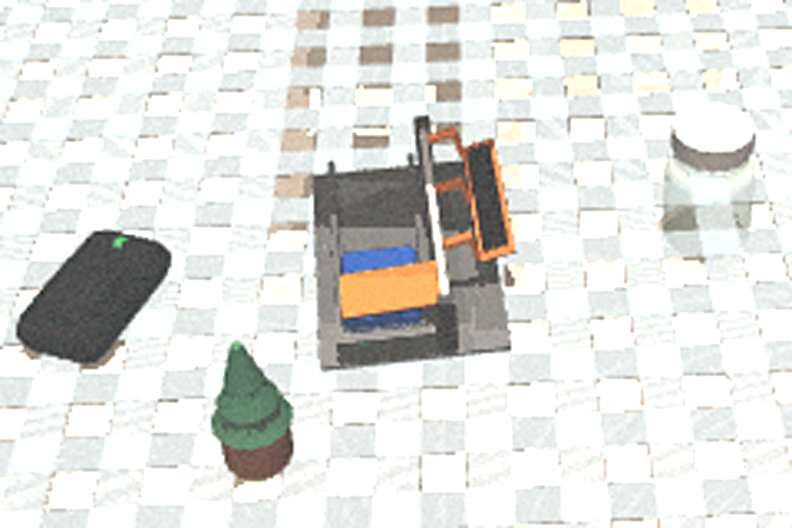

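View pics/w12.png

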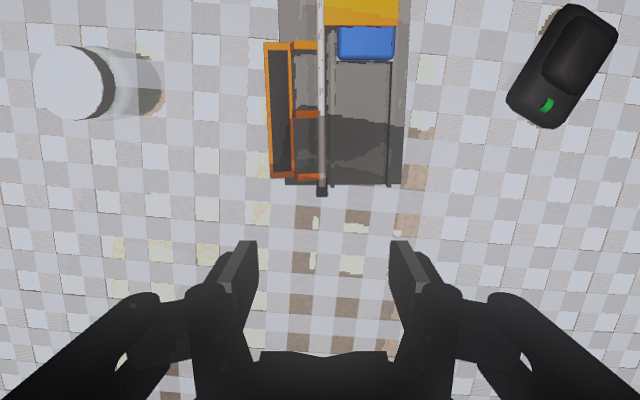

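The flap now rests on the case, and the mouse, jar and tree look untouched. A quick numeric check of the near end of the case follows.

Run:
```python
from h import *
snap("scene","s13.png",(240,190,320,245),9)
c=viewer.get_calibration("wrist")
for x in (-105,2,4,6,8): print(x,proj("",d2w(D,[(x,0,25),(x,-40,4)]),c).round(1).tolist())
print(((proj("scene",d2w(D,flapcorners(.36)))-[240,190])*9).round(0).tolist())
snap("wrist","w13.png",(260,0,420,200),3)
```

```text
-105 [[359.3, 195.2], [398.6, 188.8]]
2 [[362.8, 70.2], [405.5, 71.8]]
4 [[362.9, 67.6], [405.7, 69.4]]
6 [[363.0, 65.0], [405.8, 67.0]]
8 [[363.0, 62.5], [405.9, 64.6]]
[[147.0, 201.0], [152.0, 317.0]]
```

View pics/s13.png

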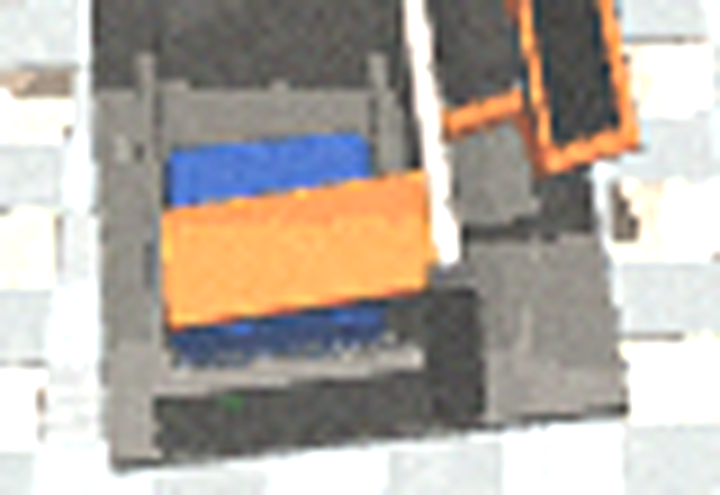

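View pics/w13.png

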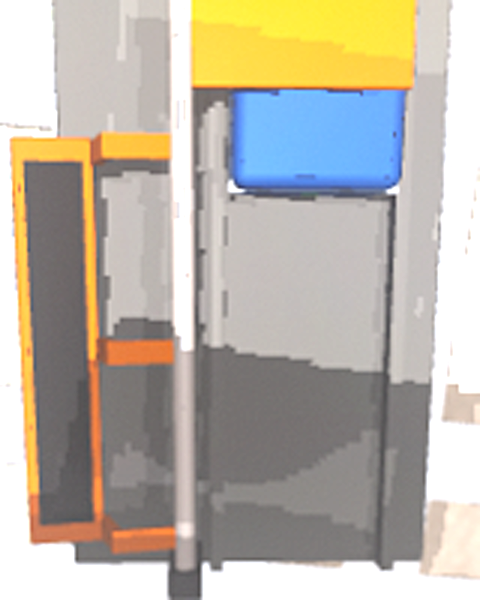

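The case's near end measures about +5 to +6 mm, which agrees with parked. The flap corner matches about 0.36 rad to within 1–2 px. Handing in.

```bash
python3 -c "
from bench import ticket; print(ticket.job_done())"
```

```text
the job is handed in; nothing more can be done
None
```

The earbud case is on charge: parked against the end stop with the orange flap resting on it. I handed the job in at about 11.6 s of the 35 s allowed.

**What I did:** I pressed the paddle with the left fingertip until the flap was at about 0.62 rad. With it held there, I pushed the case along the runway with the right fingertip. At the stop the arm stalled and the push force rose from about 4 N to 16 N. I backed off about 4 mm with the paddle still down, let it up gently, then lifted clear.

**Last checks:**
- **Case:** its near end is at about +5 to +6 mm in the dock's frame, against +6 mm when parked.
- **Flap:** its corners match about 0.36 rad, the angle given for resting on the parked case.
- **Robot:** the tool is about 200 mm up, near zero force, touching nothing.
- **Bystanders:** mouse, jar and tree look undisturbed by eye; I did not measure them.

**What failed or disagreed:**
- My first four move calls were refused as invalid because the rows left out some keys. The arm did not move.
- The cameras disagreed on the dock's position by 2 to 3 mm, so I used an average.

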